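Clear the pile on the repair table

ROBOT

A 7-joint arm with a two-finger parallel gripper is mounted at the origin on the work surface. World frame = base frame: x ahead of the robot, y to its left, z up, the work surface at z = 0. Lengths are in m, angles in degrees, forces in N, time in s.
With the tool pointing down it reaches from about 0.35 to 0.9 m from the base axis. Payload 19.9 kg.
Tool frame: the origin (TCP) lies at the very end of the fingers, on their centre line; the grasp point (between the pads) lies 19 mm behind it; z points along the fingers, y is the line along which they close (so a half turn about z gives the same grasp; the last joint's range is limited). The gripper opens to 94 mm and grips with 3 to 60 N. Pads are 16 mm wide; open, the fingers measure 119 mm over their backs; the gripper's body (75 mm by 177 mm) begins 78 mm behind the grasp point.
Start: joints at [67.752, 23.915, -0.59, 92.452, 0.269, 63.638, -3.037], TCP at [0.212, -0.588, 0.205] pointing down, gripper open.
Joint ranges: [-161.28, 161.28], [-22.2, 115.67], [-73.04, 71.86], [3.21, 147.25], [-68.34, 248.33], [10.77, 114.83], [-161.83, 161.83]. Speed limits (degrees/s): [108.29, 108.29, 136.94, 136.94, 172.46, 172.46, 172.46].

INTERFACE

Orientations are given as a 3x3 rotation matrix whose columns are the frame's x, y, z axes.
In Python, from rig import env, optics, finder gives the robot as it stands.
- The arm moves only by the tool apply_moves, never from a script. Its arguments are lists of equal length, an entry for each row: "translation": the shift along the tool's x, y, z in mm, a list of three; "rotation": the turn, a rotation vector about the tool's x, y, z in rad, a list of three. A call has 1 to 20 rows; each row is the pose to reach, as a shift and turn from the pose commanded when the call began, along the tool's axes at that moment; what a row does not reach only later rows make up. A row lasts 1/8 s, in which the tool goes at most 62.5 mm and 10.7 degrees, less where a joint would pass 70% of its speed; a pose out of reach is approached as far as the arm can. A call with a gripper value outside its range is refused whole. "gripper" is the finger opening in mm, from 0 to 94, set as the call begins (left out, the last holds). The fingers move at their own pace and stop on an object; "squeeze" is the grip in N (left out, the last holds). Time passes only in rows, so rows that repeat a pose let the fingers close. It gives the time, the measured TCP pose, the force and the opening at its end, in the units of the state.
- env.read_state(): the state, without advancing time (a new reading comes with each control period).
- optics.grab_frame(name): name is "side" or "top" or "wrist"; returns the picture (420x560x3 uint8, red, green, blue); there is no depth.
- optics.calibration(name): a dict with "K" (3x3 intrinsics, pixels), "k1" (the pictures are not rectified: a ray, as slopes to the right and down, at radius r is drawn at 1 + k1 r^2 times it, then the intrinsics apply), "rvec" (rotation vector, rad) and "tvec" (3), from world to camera coordinates, as OpenCV has them. Camera axes: x right, y down, z forward; pixel columns grow to the right and rows downward; lengths in m; the calibration is good to about 2 mm. A picture is of the moment at which its call begins: read the wrist's pose just before it. calibration takes no time and is no camera call; for the wrist camera it gives the pose at the moment of the call.
- env.close_job(): hands the job in, once; it reports no verdict.
Trained networks look in the newest picture that a camera, given by its name, has taken for a name from the list of things; names that differ only in an ending like _2 or _b are one class to them, and where a whole thing is asked for, a point or a joint stands for the part that bears it (a point fixed in the world has none). Each returns a list of dicts, best first, with "confidence" (0 to 1); they miss things now and then, are a little off and sometimes report something else, mostly with a low value. They report only what shows in the picture. A call takes as long as a camera call. They do not tell look-alikes from the thing itself.
- finder.recognise(camera, query): "centre" ([column, row] in pixels, amid what is visible of it).
- finder.trace(camera, query): "mask" (420x560 bool, what is visible of it) and "centre" ([column, row] in pixels, amid what is visible of it).
- finder.mark_of(camera, query): "centre" ([column, row] in pixels: a listed point, or the origin of a listed thing).
The state is a dict: "time_s": time; "q": joint angles; "qd": joint speeds; "effort": joint torques, N m; "tool_pos": TCP position; "orientation": TCP orientation; "wrist_force": force on the tool from outside, world axes, zero at the start; "torque": the same for the moment, N m; "finger_gap": finger opening in m.
Only numpy, scipy, OpenCV 4.12 (cv2) and the standard library are available. Lean on these libraries where they do the work, as an engineer would, in place of code of your own. Each camera call takes 0.05 s, during which the arm holds its last target. There are 200 camera calls.

TASK

On the repair table the multimeter, the parts tin, the solder reel and the loupe have been left in one pile. Take the pile apart and set each thing flat in the shallow grey tray made for it: the multimeter in the long rectangular tray, the tin in the short rectangular tray, the reel in the larger round dish and the loupe in the smaller round dish. Keep everything upright and set it down, do not drop it.

Things in the scene. Friction and masses are not known exactly. Their poses are not given: they have to be found in the camera images.
- loupe: Black round eye loupe with a glass lens on top, a cylinder 34 mm in diameter and 30 mm high, about 40 g; top of the pile, standing on the reel. Origin: centre of its underside, z up (axis).
- reel: Solder reel standing on its flat side: white flanges, silvery wire, a cylinder 54 mm in diameter and 34 mm high, about 220 g; stands on the tin, under the loupe. Origin: centre of its underside, z up (axis).
- tin: Closed bare-metal parts tin, a flat box 86 x 54 x 30 mm (x, y, z; the lid, the upper 10 mm, is 1 mm proud all round and does not come off), about 150 g; lies on the multimeter, under the reel, turned up to 0.35 rad against it. Origin: centre of its underside; x along its length, y across, z up.
- meter: Multimeter lying on its back, face up: black case with grey face, display at its +x end, a flat box 140 x 62 x 34 mm (x, y, z), about 280 g; bottom of the pile, on the table. Origin: centre of its underside; x along its length, y across, z up.
- loupe_dish: Smaller round shallow dish, for the loupe: 62 mm outside, 54 mm inside diameter. Fixed. Grey plastic, floor 3 mm thick, wall 4 mm thick, wall top 8 mm above the table. Origin: centre of the underside, on the table; z up.
- reel_dish: Larger round shallow dish, for the reel: 82 mm outside, 74 mm inside diameter. Fixed. Grey plastic, floor 3 mm thick, wall 4 mm thick, wall top 8 mm above the table. Origin: centre of the underside, on the table; z up.
- tin_tray: Short rectangular shallow tray, for the tin: 114 x 82 mm outside, 106 x 74 mm inside (x, y). Fixed. Grey plastic, floor 3 mm thick, wall 4 mm thick, wall top 8 mm above the table. Origin: centre of the underside, on the table; z up, x along its length, y across. The tin may lie either way round.
- meter_tray: Long rectangular shallow tray, for the multimeter: 168 x 90 mm outside, 160 x 82 mm inside (x, y). Fixed. Grey plastic, floor 3 mm thick, wall 4 mm thick, wall top 8 mm above the table. Origin: centre of the underside, on the table; z up, x along its length, y across. The multimeter may lie either way round.
Mind the look-alikes: they are no part of the job. What is shaped like the loupe_dish but pink is not meant.

How it is judged (in metres and radians):
At the end, for the whole second after the job is handed in: Each thing rests flat on the floor of its own tray: its centre within 16 mm (horizontally) of the tray's centre, its underside less than 6 mm above the tray's underside, tilted less than 0.06 rad, released and at rest (horizontal distance between loupe and loupe_dish below 0.016 m and z of loupe in the frame of loupe_dish below 0.006 m and angle between each of loupe, reel, tin, meter's own z axis and vertical below 0.06 rad and linear speed of each of loupe, reel, tin, meter below 0.02 m/s and angular speed of each of loupe, reel, tin, meter below 0.2 rad/s and contact force between each of loupe, reel, tin, meter and the fingers below 0.05 N and horizontal distance between reel and reel_dish below 0.016 m and z of reel in the frame of reel_dish below 0.006 m and horizontal distance between tin and tin_tray below 0.016 m and z of tin in the frame of tin_tray below 0.006 m and horizontal distance between meter and meter_tray below 0.016 m and z of meter in the frame of meter_tray below 0.006 m); the robot touches nothing.
It fails at once if one of the four things is tipped by more than about 35 degrees (angle between any of loupe, reel, tin, meter's own z axis and vertical above 0.6 rad).
It fails at once if one of the four things is dropped or thrown (faster than 0.7 m/s, as after a fall of 25 mm, with no finger on it) ((linear speed of loupe above 0.7 m/s and contact force between loupe and the fingers below 0.05 N) or (linear speed of reel above 0.7 m/s and contact force between reel and the fingers below 0.05 N) or (linear speed of tin above 0.7 m/s and contact force between tin and the fingers below 0.05 N) or (linear speed of meter above 0.7 m/s and contact force between meter and the fingers below 0.05 N)).
It also fails if it takes over 128 s, if anything falls off the work surface, if the arm or the gripper's body presses on something with over 40 N, if the wrist force passes 120 N, or if a joint passes its speed limit or range.

## Working session

There is one attempt and no reset: what is moved stays moved. The work goes in short steps, Python scripts to look and compute and a tool call to move; the robot and the scene stay as the last step left them, time stands still between calls to the robot, and variables do not carry over. Pictures are saved under pics/ and viewed, on a budget of 14 in all, crops included, one or two more only if the job needs it, and the job is handed in when it is done.

Besides the shell and the picture viewer there is one more tool, called after "Call:" as a command line: name --argument value ..., lists and objects as JSON in quotes. apply_moves: Moves the arm, as the interface text tells. Its arguments: {"type":"object","properties":{"translation":{"type":"array"},"rotation":{"type":"array"},"gripper":{"type":"number"},"squeeze":{"type":"number"}},"required":["translation","rotation"]}

```bash
ls; mkdir -p pics; cat > h.py <<'E'
import numpy as np, cv2
from rig import env, optics, finder
def cal(n):
    c=optics.calibration(n); R=cv2.Rodrigues(np.array(c["rvec"],float))[0]; return np.array(c["K"]),c["k1"],R,np.array(c["tvec"],float).ravel()
def pix2w(n,uv,z,c=None):
    K,k1,R,t=c or cal(n); uv=np.atleast_2d(np.array(uv,float))
    d=cv2.undistortPoints(uv.reshape(-1,1,2),K,np.array([k1,0,0,0.])).reshape(-1,2)
    d=np.c_[d,np.ones(len(d))]@R; o=-R.T@t
    return o+d*((z-o[2])/d[:,2])[:,None]
def w2pix(n,P,c=None):
    K,k1,R,t=c or cal(n)
    return cv2.projectPoints(np.atleast_2d(np.array(P,float)),cv2.Rodrigues(R)[0],t,K,np.array([k1,0,0,0.]))[0].reshape(-1,2)
def save(n,name):
    im=optics.grab_frame(n); cv2.imwrite('pics/'+name+'.png',im[:,:,::-1]); return im
E
python3 - <<'E'
from h import *
s=env.read_state(); print(s)
for n in ("top","side"):
    im=save(n,n+"0"); c=cal(n); print(n,-c[2].T@c[3],c[0][0,0],c[1])
    for q,z in (("loupe",.128),("reel",.098),("tin",.064),("meter",.034),("loupe_dish",.003),("reel_dish",.003),("tin_tray",.003),("meter_tray",.003)):
        for r in finder.trace(n,q)[:3]:
            m=r["mask"].astype(np.uint8); cn=max(cv2.findContours(m,0,2)[0],key=cv2.contourArea)
            P=pix2w(n,cn.reshape(-1,2),z,c)[:,:2]*1000
            rc=cv2.minAreaRect(P.astype(np.float32))
            print(q,round(r["confidence"],2),np.round(r["centre"]),"rect mm",np.round(rc[0],1),np.round(rc[1],1),round(rc[2],1))
E
```

```text
pics
{'time_s': 0.0, 'q': array([67.75109155, 23.94921151, -0.59101135, 92.4834107 ,  0.27002008,
       63.63761401, -3.03630241]), 'qd': array([-0.03458502, -0.04872799,  0.04207906,  0.04548603,  0.03116601,
       -0.02757792, -0.08088636]), 'effort': array([ 3.27039597e-04, -8.51257038e+01,  6.39302451e-01, -4.25989044e+01,
       -4.87753667e-02,  1.88121706e-02,  9.69947791e-05]), 'tool_pos': array([ 0.21231113, -0.58745269,  0.20482797]), 'orientation': array([[ 9.40448816e-01,  3.39934959e-01, -4.98208859e-04],
       [ 3.39935310e-01, -9.40448184e-01,  1.09412210e-03],
       [-9.66092659e-05, -1.19832462e-03, -9.99999277e-01]]), 'wrist_force': array([-0.02280502, -0.67817084,  0.00480059]), 'torque': array([-0.03449068, -0.00339935, -0.04117206]), 'finger_gap': 0.09421938851572902}
top [0.3736039  0.00271394 1.3481395 ] 544.7152531065726 -0.012511970486540465
loupe 0.68 [416. 233.] rect mm [ 472.1 -304.8] [31.6 37.3] 46.0
reel 0.55 [412. 236.] rect mm [ 472.6 -306.9] [50.9 53.5] 1.8
tin 0.74 [410. 242.] rect mm [ 469.5 -306.2] [86.6 59.2] 23.3
meter 0.88 [398. 228.] rect m
[... 609 characters left out ...]
 mm [ 469.8 -330. ] [69.9 53.9] 80.8
tin 0.69 [276. 336.] rect mm [ 468.5 -320.4] [93.8 67.8] 23.1
meter 0.7 [276. 357.] rect mm [ 471.3 -316.8] [149.9  72.1] 35.2
meter 0.68 [290. 304.] rect mm [ 487.6 -241. ] [66.5 37.7] 80.6
loupe_dish 0.76 [284. 255.] rect mm [503.6 -88. ] [63.7 60.6] 81.0
loupe_dish 0.69 [258. 229.] rect mm [461.8   5.9] [63.  58.4] 81.1
loupe_dish 0.69 [299. 228.] rect mm [558.3  -3.8] [67.2 63.6] 81.0
reel_dish 0.95 [250. 159.] rect mm [484.2 306.7] [86.8 81.2] 81.4
tin_tray 0.9 [321. 180.] rect mm [656.8 189.2] [122.2  95.4] 15.9
meter_tray 0.67 [370. 276.] rect mm [ 659.9 -172.6] [101.8 174.4] 78.3
meter_tray 0.54 [288. 324.] rect mm [ 483.7 -255.4] [81.7 61.8] 77.9
```

View pics/top0.png

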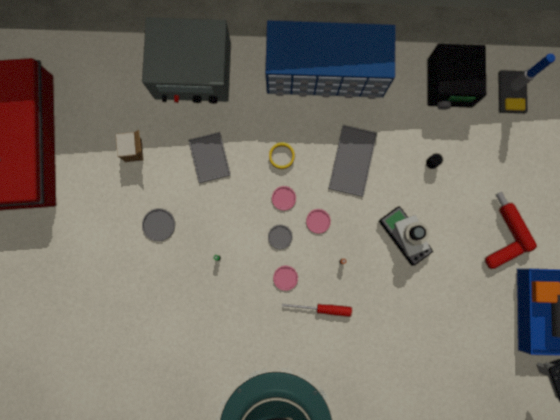

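View pics/side0.png

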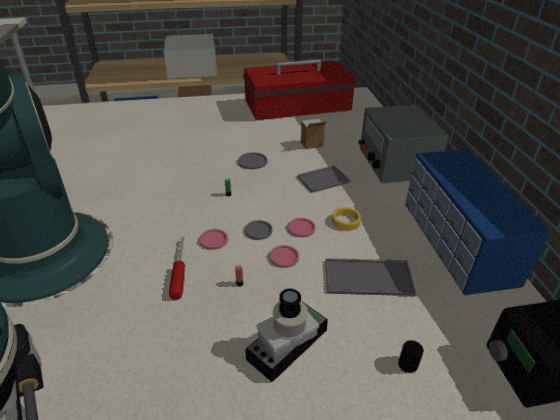

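The top view shows the pile at about (412,236). The loupe dish is the grey one at (280,237), in among three pink ones, and the reel dish is at (159,224). The tin tray is at (209,157) and the meter tray at (355,160). I'll go above the pile for a close look.

Call:
apply_moves --translation '[[30, -15, -45], [90, -45, -75], [145, -75, -75], [195, -102, -75], [250, -130, -75], [300, -156, -75], [339, -177, -75], [339, -177, -75], [339, -177, -75]]' --rotation '[[0, 0, 0], [0, 0, 0], [0, 0, 0], [0, 0, 0], [0, 0, 0], [0, 0, 0], [0, 0, 0], [0, 0, 0], [0, 0, 0]]' --gripper 60 --squeeze 15

```text
time_s: 2.02
tool_pos: [0.4706, -0.3067, 0.2804]
orientation: [[0.941, 0.339, -0.0], [0.339, -0.941, -0.0], [-0.0, 0.0, -1.0]]
wrist_force: [-0.6, -0.4, 0.3]
finger_gap: 0.0598
```

```bash
cat >> h.py <<'E'
def delta(x,y,z,yaw=None):
    """tool-frame shift (mm) and z turn (rad) to reach world x,y,z (mm), tool x at world yaw (deg, mod 180)"""
    s=env.read_state(); R=s["orientation"]; p=s["tool_pos"]*1000
    a=np.degrees(np.arctan2(R[1,0],R[0,0])); d=R.T@(np.array([x,y,z])-p)
    print("tcp",p.round(1),"yaw",a.round(1),"shift",d.round(1), "" if yaw is None else "turn %.3f"%-np.radians((yaw-a+90)%180-90))
def rects(n,qs,c=None):
    c=c or cal(n)
    for q,z in qs:
        for r in finder.trace(n,q)[:2]:
            m=r["mask"].astype(np.uint8); cn=max(cv2.findContours(m,0,2)[0],key=cv2.contourArea)
            P=pix2w(n,cn.reshape(-1,2),z,c)[:,:2]*1000
            rc=cv2.minAreaRect(P.astype(np.float32)); print(q,round(r["confidence"],2),np.round(r["centre"]),np.round(rc[0],1),np.round(rc[1],1),round(rc[2],1))
E
python3 - <<'E'
from h import *
s=env.read_state(); c=cal("wrist"); print(s["time_s"],s["tool_pos"],-c[2].T@c[3])
save("wrist","w1")
rects("wrist",(("loupe",.128),("reel",.098),("tin",.064),("meter",.034)),c)
for q in ("loupe","reel","tin","meter"):print(q,[(r["centre"],r["confidence"]) for r in finder.mark_of("wrist",q)[:2]])
E
```

```text
2.025 [ 0.47062727 -0.30671434  0.28039091] [ 0.54623912 -0.2795167   0.4591131 ]
loupe 0.77 [282. 191.] [ 474.5 -308.1] [37.  32.2] 19.9
reel 0.73 [292. 179.] [ 475.5 -313.1] [56.9 53.1] 70.1
tin 0.67 [278. 159.] [ 491.  -301.5] [45.2 54.7] 22.9
meter 0.66 [271. 139.] [ 497.3 -285.5] [79.2 63.7] 37.5
loupe [([281.6, 190.0], 0.94)]
reel [([282.7, 187.1], 0.87)]
tin []
meter []
```

View pics/w1.png

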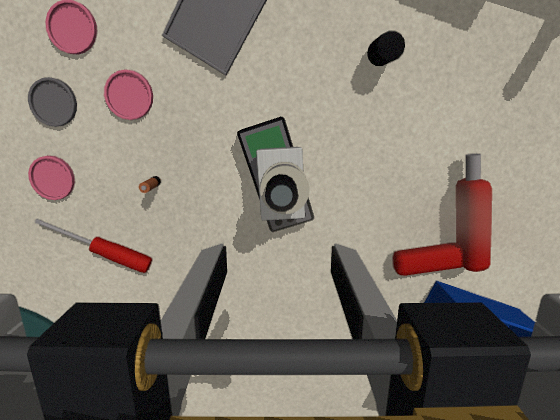

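The wrist view shows the loupe on the reel at (282,192), the tin beneath with its long side along the tool x axis, and the meter turned about 15° to it. Next I'll fit the loupe and reel positions.

```bash
python3 - <<'E'
from h import *
print(pix2w("wrist",[[281.6,190]],.098)*1000, pix2w("wrist",[[282.7,187.1]],.064)*1000,pix2w("wrist",[[282,192]],.128)*1000)
delta(473,-307,109)
c=cal("top"); optics.grab_frame("top")
for q,z in (("loupe",.098),("reel",.064),("tin",.034),("meter",0),("loupe_dish",0),("reel_dish",0),("tin_tray",0),("meter_tray",0)):
    for r in finder.mark_of("top",q)[:4]: print(q,round(r["confidence"],2),(pix2w("top",[r["centre"]],z,c)*1000).round(1))
E
```

```text
[[ 471.95539787 -309.66488754   98.        ]] [[ 468.7040437  -312.55580387   64.        ]] [[ 476.35644898 -308.21144346  128.        ]]
tcp [ 470.9 -306.3  280.4] yaw 19.8 shift [  1.7   1.4 171.4] 
reel 0.51 [[ 475.9 -312.9   64. ]]
tin 0.87 [[ 463.3 -313.3   34. ]]
loupe_dish 0.77 [[507.8 -90.1   0. ]]
loupe_dish 0.73 [[367.1  -8.    0. ]]
loupe_dish 0.7 [[461.1   8.7   0. ]]
loupe_dish 0.56 [[545.5  -4.1   0. ]]
reel_dish 0.57 [[479.6 302.1   0. ]]
tin_tray 0.96 [[649.6 197.7   0. ]]
meter_tray 0.65 [[ 654.  -176.6    0. ]]
```

Call:
apply_moves --translation '[[1, 2, 30], [1, 2, 75], [1, 2, 115], [1, 2, 145], [1, 2, 162], [1, 2, 171], [1, 2, 171], [1, 2, 171]]' --rotation '[[0, 0, 0], [0, 0, 0], [0, 0, 0], [0, 0, 0], [0, 0, 0], [0, 0, 0], [0, 0, 0], [0, 0, 0]]'

```text
time_s: 3.92
tool_pos: [0.4732, -0.3079, 0.1104]
orientation: [[0.94, 0.34, 0.001], [0.34, -0.94, -0.001], [0.001, 0.001, -1.0]]
wrist_force: [-0.4, -0.1, 0.3]
finger_gap: 0.0599
```

Call:
apply_moves --translation '[[0, 0, 0], [0, 0, 0], [0, 0, 0], [0, 0, 0], [0, 0, 0], [0, 0, 0]]' --rotation '[[0, 0, 0], [0, 0, 0], [0, 0, 0], [0, 0, 0], [0, 0, 0], [0, 0, 0]]' --gripper 28 --squeeze 10

```text
time_s: 4.68
tool_pos: [0.4728, -0.3077, 0.1096]
orientation: [[0.94, 0.34, 0.0], [0.34, -0.94, -0.0], [0.0, 0.0, -1.0]]
wrist_force: [-0.9, 0.1, 5.2]
finger_gap: 0.034
```

```bash
python3 - <<'E'
from h import *
delta(461.5,6,180)
im=save("wrist","w2"); print(env.read_state()["time_s"])
E
```

```text
tcp [ 472.8 -307.7  109.6] yaw 19.9 shift [  96.  -298.8  -70.5] 
4.725
```

View pics/w2.png

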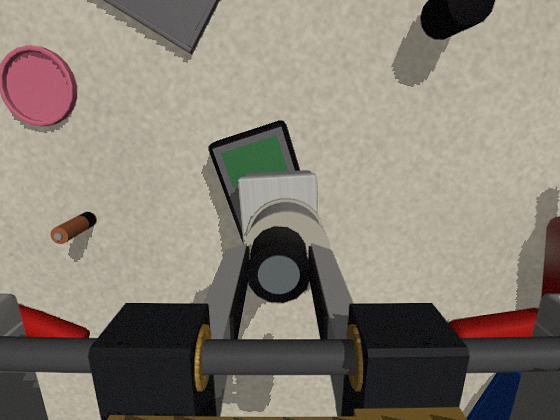

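The loupe is gripped (gap 34 mm). Lifting it and carrying it to above the grey dish.

Call:
apply_moves --translation '[[0, 0, -8], [0, 0, -25], [5, -15, -50], [18, -55, -60], [33, -100, -60], [48, -150, -60], [64, -200, -60], [80, -250, -60], [90, -280, -60], [96, -299, -60], [96, -299, -60], [96, -299, -60]]' --rotation '[[0, 0, 0], [0, 0, 0], [0, 0, 0], [0, 0, 0], [0, 0, 0], [0, 0, 0], [0, 0, 0], [0, 0, 0], [0, 0, 0], [0, 0, 0], [0, 0, 0], [0, 0, 0]]'

```text
time_s: 6.22
tool_pos: [0.4615, 0.0054, 0.1699]
orientation: [[0.941, 0.339, 0.0], [0.339, -0.941, -0.0], [0.0, 0.0, -1.0]]
wrist_force: [-0.3, -0.9, -0.7]
finger_gap: 0.0339
```

```bash
python3 - <<'E'
from h import *
c=cal("wrist");im=save("wrist","w3"); 
rects("wrist",(("loupe_dish",.008),),c)
# fit grey dish rim: same for top
ct=cal("top");optics.grab_frame("top");rects("top",(("loupe_dish",.008),("reel_dish",.008),("tin_tray",.008),("meter_tray",.008)),ct)
delta(461.5,6,15)
E
```

```text
loupe_dish 0.88 [318. 106.] [558.   -2.1] [60.3 61.1] 20.1
loupe_dish 0.69 [377. 183.] [503.4 -88.3] [59.9 62.1] 20.1
loupe_dish 0.5 [329. 218.] [ 510.4 -111.3] [38.4 11.8] 19.7
reel_dish 0.62 [157. 225.] [479.9 306.5] [74.1 79.2] 47.5
tin_tray 0.79 [209. 158.] [655.3 187.5] [116.5  83.4] 16.6
meter_tray 0.76 [355. 162.] [ 658.6 -170.3] [ 91.3 170.2] 79.4
tcp [461.3   5.9 169.4] yaw 19.8 shift [  0.2  -0.  154.4]
```

View pics/w3.png

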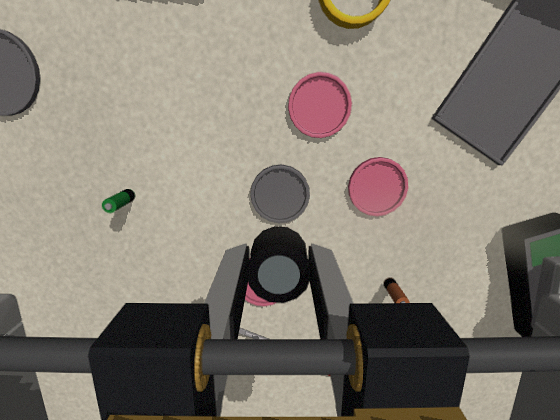

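The grey dish rim is centred at (280,194), between the two pink dishes, and the loupe is held upright.

```bash
python3 - <<'E'
from h import *
p=pix2w("wrist",[[280,194]],.008)*1000; print(p); delta(p[0,0],p[0,1],15)
im=cv2.imread("pics/top0.png"); g=im.astype(int); 
for cx,cy in((280,237),(159,224)):
    w=im[cy-24:cy+24,cx-24:cx+24].astype(int); m=(w.max(2)<130).astype(np.uint8); M=cv2.moments(m,True); u=[cx-24+M['m10']/M['m00'],cy-24+M['m01']/M['m00']]; print(u,pix2w("top",[u],.006)*1000, M['m00'])
E
```

```text
[[462.1821263    4.42156128   8.        ]]
tcp [461.3   5.9 169.4] yaw 19.8 shift [  0.3   1.7 154.4] 
[279.6060606060606, 237.37878787878788] [[458.65535721   6.39162656   6.        ]] 528.0
[158.21804511278197, 225.23523093447906] [[479.32238648 306.42574767   6.        ]] 931.0
```

Call:
apply_moves --translation '[[0, 1, 25], [0, 1, 65], [0, 1, 105], [0, 1, 130], [0, 1, 144], [0, 1, 151], [0, 1, 154.5], [0, 1, 154.5], [0, 1, 154.5]]' --rotation '[[0, 0, 0], [0, 0, 0], [0, 0, 0], [0, 0, 0], [0, 0, 0], [0, 0, 0], [0, 0, 0], [0, 0, 0], [0, 0, 0]]'

```text
time_s: 7.7
tool_pos: [0.462, 0.0052, 0.0154]
orientation: [[0.941, 0.34, 0.001], [0.34, -0.941, -0.0], [0.001, 0.0, -1.0]]
wrist_force: [-0.2, 0.0, 0.2]
finger_gap: 0.0336
```

Call:
apply_moves --translation '[[0, 0, 0], [0, 0, 0], [0, 0, 0]]' --rotation '[[0, 0, 0], [0, 0, 0], [0, 0, 0]]' --gripper 50

```text
time_s: 8.07
tool_pos: [0.4617, 0.0052, 0.015]
orientation: [[0.94, 0.34, 0.0], [0.34, -0.94, 0.0], [0.0, -0.0, -1.0]]
wrist_force: [-0.5, 0.4, 0.6]
finger_gap: 0.0499
```

Call:
apply_moves --translation '[[0, 0, -20], [0, 0, -70], [0, 0, -130], [0, 0, -190], [-15, 30, -235], [-33, 100, -235], [-50, 160, -235], [-65, 220, -235], [-80, 270, -235], [-95, 299, -235], [-95, 299, -235]]' --rotation '[[0, 0, 0], [0, 0, 0], [0, 0, 0], [0, 0, 0], [0, 0, 0], [0, 0, 0], [0, 0, 0], [0, 0, 0], [0, 0, 0], [0, 0, 0], [0, 0, 0]]' --gripper 80

```text
time_s: 9.45
tool_pos: [0.473, -0.3105, 0.2493]
orientation: [[0.942, 0.336, -0.001], [0.336, -0.942, 0.0], [-0.001, -0.0, -1.0]]
wrist_force: [1.1, 0.6, 0.8]
finger_gap: 0.0799
```

```bash
python3 - <<'E'
from h import *
c=cal("wrist");im=save("wrist","w4"); 
rects("wrist",(("reel",.098),("tin",.064),("meter",.034)),c)
for q,z in(("reel",.064),("tin",.034),("meter",0)):
  for r in finder.mark_of("wrist",q)[:1]: print(q,r["confidence"],pix2w("wrist",[r["centre"]],z,c)*1000)
optics.grab_frame("top"); rects("top",(("loupe",.033),("reel",.098)))
delta(471,-310,75)
E
```

```text
reel 0.75 [280. 196.] [ 474.9 -312. ] [58.6 53.3] 19.7
tin 0.86 [273. 166.] [ 492.1 -300.7] [41.3 53.6] 23.5
meter 0.59 [265. 145.] [ 497.4 -284.8] [77.  61.8] 37.6
reel 0.75 [[ 468.56110879 -311.80256083   64.        ]]
loupe 0.46 [279. 236.] [460.3   5.5] [30.8 30.8] 46.9
reel 0.43 [406. 235.] [ 464.1 -283.5] [34.1 11.1] 18.9
tcp [ 474.1 -307.9  250.1] yaw 19.9 shift [ -3.7   0.9 175.1]
```

View pics/w4.png

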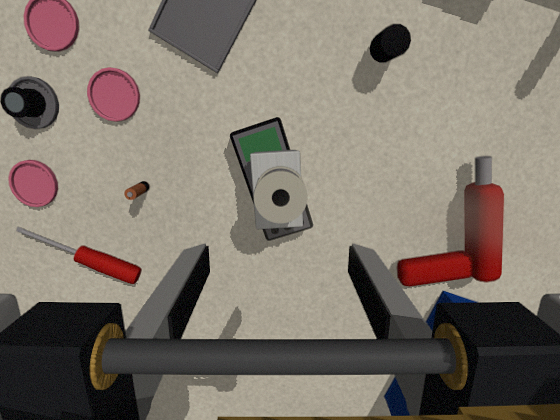

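The loupe stands in its grey dish, and the reel's hub is visible at (280,197). Grasping the reel next.

Call:
apply_moves --translation '[[-3, 4, 25], [-3, 4, 70], [-3, 4, 115], [-3, 4, 145], [-3, 4, 165], [-3, 4, 175], [-3, 4, 175], [-3, 4, 175]]' --rotation '[[0, 0, 0], [0, 0, 0], [0, 0, 0], [0, 0, 0], [0, 0, 0], [0, 0, 0], [0, 0, 0], [0, 0, 0]]' --gripper 76

```text
time_s: 10.95
tool_pos: [0.473, -0.3133, 0.0758]
orientation: [[0.94, 0.34, 0.001], [0.34, -0.94, -0.001], [0.001, 0.001, -1.0]]
wrist_force: [0.4, 0.9, 0.4]
finger_gap: 0.0762
```

Call:
apply_moves --translation '[[0, 0, 0], [0, 0, 0], [0, 0, 0], [0, 0, 0], [0, 0, 0], [0, 0, 0]]' --rotation '[[0, 0, 0], [0, 0, 0], [0, 0, 0], [0, 0, 0], [0, 0, 0], [0, 0, 0]]' --gripper 46 --squeeze 20

```text
time_s: 11.7
tool_pos: [0.4726, -0.313, 0.0752]
orientation: [[0.94, 0.34, 0.0], [0.34, -0.94, -0.0], [0.0, 0.0, -1.0]]
wrist_force: [-1.7, 1.6, 5.8]
finger_gap: 0.0534
```

```bash
python3 - <<'E'
from h import *
delta(481,306.5,160)
E
```

```text
tcp [ 472.6 -313.    75.2] yaw 19.9 shift [ 218.5 -579.8  -84.8]
```

Call:
apply_moves --translation '[[0, 0, -8], [0, 0, -25], [4, -10, -55], [16, -43, -80], [33, -87, -85], [52, -138, -85], [71, -188, -85], [90, -239, -85], [109, -290, -85], [128, -340, -85], [147, -391, -85], [166, -441, -85], [185, -491, -85], [200, -532, -85], [212, -564, -85], [218, -580, -85], [218, -580, -85], [218, -580, -85]]' --rotation '[[0, 0, 0], [0, 0, 0], [0, 0, 0], [0, 0, 0], [0, 0, 0], [0, 0, 0], [0, 0, 0], [0, 0, 0], [0, 0, 0], [0, 0, 0], [0, 0, 0], [0, 0, 0], [0, 0, 0], [0, 0, 0], [0, 0, 0], [0, 0, 0], [0, 0, 0], [0, 0, 0]]'

```text
time_s: 13.95
tool_pos: [0.4808, 0.3052, 0.1601]
orientation: [[0.941, 0.339, 0.0], [0.339, -0.941, -0.001], [-0.0, 0.001, -1.0]]
wrist_force: [0.4, 0.4, -2.2]
finger_gap: 0.0536
```

```bash
python3 - <<'E'
from h import *
c=cal("wrist");im=save("wrist","w5"); 
rects("wrist",(("reel_dish",.008),("tin_tray",.008)),c)
delta(481,306.5,15)
E
```

```text
reel_dish 0.76 [280. 188.] [490.3 307.8] [65.1 80.6] 19.8
tin_tray 0.93 [461.  63.] [654.3 188.8] [114.8  85.7] 16.7
tcp [480.7 305.5 160.1] yaw 19.8 shift [  0.6  -1.  145.1]
```

View pics/w5.png

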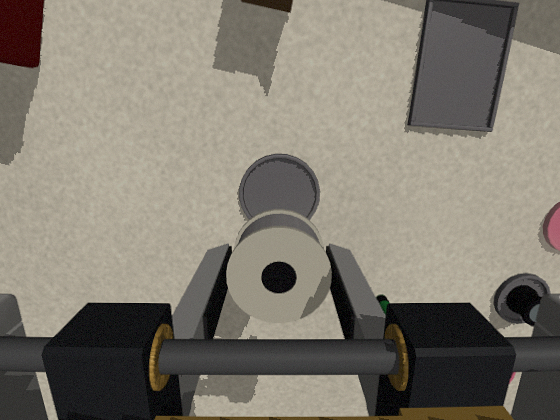

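The dish lies directly ahead in line with the reel at (280,190), partly hidden. After correcting for the hidden part, its centre is about (482, 305) mm. Lowering the reel.

Call:
apply_moves --translation '[[1, 0, 25], [1, 0, 65], [1, 0, 100], [1, 0, 123], [1, 0, 136], [1, 0, 142], [1, 0, 145], [1, 0, 145], [1, 0, 145]]' --rotation '[[0, 0, 0], [0, 0, 0], [0, 0, 0], [0, 0, 0], [0, 0, 0], [0, 0, 0], [0, 0, 0], [0, 0, 0], [0, 0, 0]]'

```text
time_s: 15.22
tool_pos: [0.4816, 0.3071, 0.0155]
orientation: [[0.941, 0.34, 0.001], [0.34, -0.941, 0.0], [0.001, -0.0, -1.0]]
wrist_force: [-0.3, -1.4, -2.2]
finger_gap: 0.0537
```

Call:
apply_moves --translation '[[0, 0, 0], [0, 0, 0], [0, 0, 0]]' --rotation '[[0, 0, 0], [0, 0, 0], [0, 0, 0]]' --gripper 72

```text
time_s: 15.6
tool_pos: [0.4814, 0.307, 0.0151]
orientation: [[0.94, 0.34, 0.0], [0.34, -0.94, 0.0], [0.0, -0.0, -1.0]]
wrist_force: [-0.3, -0.4, -0.0]
finger_gap: 0.0724
```

Call:
apply_moves --translation '[[0, 0, -20], [0, 0, -70], [0, 0, -130], [0, 0, -190], [-15, 30, -235], [-33, 80, -235], [-53, 140, -235], [-73, 200, -235], [-93, 255, -235], [-113, 310, -235], [-133, 365, -235], [-153, 420, -235], [-173, 475, -235], [-193, 525, -235], [-210, 565, -235], [-219, 580, -235], [-219, 580, -235], [-219, 580, -235]]' --rotation '[[0, 0, 0], [0, 0, 0], [0, 0, 0], [0, 0, 0], [0, 0, 0], [0, 0, 0], [0, 0, 0], [0, 0, 0], [0, 0, 0], [0, 0, 0], [0, 0, 0], [0, 0, 0], [0, 0, 0], [0, 0, 0], [0, 0, 0], [0, 0, 0], [0, 0, 0], [0, 0, 0]]' --gripper 85

```text
time_s: 17.85
tool_pos: [0.473, -0.3113, 0.2504]
orientation: [[0.94, 0.342, 0.001], [0.342, -0.94, 0.0], [0.001, -0.0, -1.0]]
wrist_force: [1.1, 0.0, -0.4]
finger_gap: 0.0848
```

```bash
python3 - <<'E'
from h import *
c=cal("wrist");im=save("wrist","w6"); 
rects("wrist",(("tin",.064),("meter",.034)),c)
for q,z in(("tin",.034),("meter",0)):
  for r in finder.mark_of("wrist",q)[:1]: print(q,r["confidence"],pix2w("wrist",[r["centre"]],z,c)*1000)
optics.grab_frame("top"); rects("top",(("reel",.037),("tin",.064),("meter",.034)))
delta(469,-310,45,22)
E
```

```text
tin 0.57 [276. 188.] [ 471.  -309.6] [87.  53.6] 22.8
meter 0.87 [267. 145.] [ 495.6 -286. ] [80.9 61.1] 37.3
tin 0.97 [[ 471.52141948 -308.66602052   34.        ]]
reel 0.84 [159. 222.] [479.8 304.9] [53.5 57.7] 3.1
reel 0.36 [395. 230.] [ 470.5 -298. ] [142.9  67.2] 36.9
tin 0.84 [407. 239.] [ 463.4 -290.7] [85.5 28.2] 25.2
meter 0.68 [394. 229.] [ 470.  -298.8] [141.5  65.7] 37.3
tcp [ 472.6 -312.8  249.9] yaw 19.9 shift [ -2.4  -3.9 204.9] turn -0.037
```

View pics/w6.png

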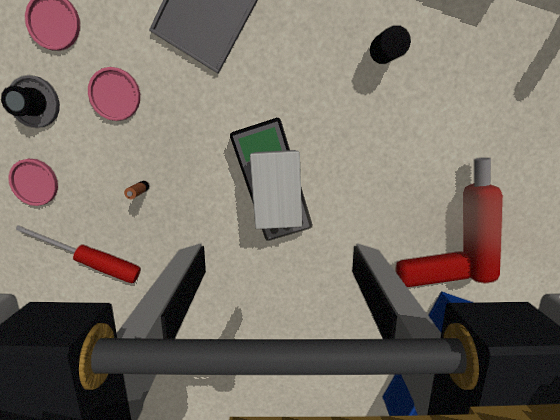

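The tin now lies free on the meter, centred at (276,190) and yawed about 23°. Grasping it across its width.

Call:
apply_moves --translation '[[-1, -3, 25], [-1, -3, 75], [-1, -3, 125], [-1, -3, 165], [-1, -3, 190], [-1, -3, 202], [-1, -3, 205], [-1, -3, 205], [-1, -3, 205]]' --rotation '[[0, 0, -0.02], [0, 0, -0.05], [0, 0, -0.05], [0, 0, -0.05], [0, 0, -0.05], [0, 0, -0.05], [0, 0, -0.05], [0, 0, -0.05], [0, 0, -0.05]]' --gripper 78

```text
time_s: 19.42
tool_pos: [0.471, -0.3108, 0.0458]
orientation: [[0.922, 0.386, 0.001], [0.386, -0.922, -0.001], [0.001, 0.001, -1.0]]
wrist_force: [-0.7, -0.5, -0.3]
finger_gap: 0.078
```

Call:
apply_moves --translation '[[0, 0, 0], [0, 0, 0], [0, 0, 0], [0, 0, 0], [0, 0, 0], [0, 0, 0]]' --rotation '[[0, 0, 0], [0, 0, 0], [0, 0, 0], [0, 0, 0], [0, 0, 0], [0, 0, 0]]' --gripper 46 --squeeze 25

```text
time_s: 20.18
tool_pos: [0.4706, -0.3105, 0.045]
orientation: [[0.922, 0.386, 0.0], [0.386, -0.922, 0.0], [0.0, -0.0, -1.0]]
wrist_force: [-1.7, 1.9, 4.5]
finger_gap: 0.0539
```

```bash
python3 - <<'E'
from h import *
delta(655,188.5,150,16.5)
E
```

```text
tcp [ 470.6 -310.5   45. ] yaw 22.7 shift [ 362.9 -389.  -104.9] turn 0.109
```

Call:
apply_moves --translation '[[0, 0, -8], [0, 0, -25], [7, -8, -55], [28, -30, -90], [60, -65, -105], [95, -102, -105], [130, -139, -105], [165, -177, -105], [200, -214, -105], [235, -252, -105], [270, -290, -105], [303, -325, -105], [330, -354, -105], [350, -375, -105], [363, -389, -105], [363, -389, -105], [363, -389, -105]]' --rotation '[[0, 0, 0], [0, 0, 0], [0, 0, 0], [0, 0, 0], [0, 0, 0.02], [0, 0, 0.04], [0, 0, 0.06], [0, 0, 0.08], [0, 0, 0.1], [0, 0, 0.109], [0, 0, 0.109], [0, 0, 0.109], [0, 0, 0.109], [0, 0, 0.109], [0, 0, 0.109], [0, 0, 0.109], [0, 0, 0.109]]'

```text
time_s: 22.3
tool_pos: [0.655, 0.1872, 0.1502]
orientation: [[0.959, 0.283, 0.0], [0.283, -0.959, -0.001], [-0.0, 0.001, -1.0]]
wrist_force: [-1.1, -0.7, -1.7]
finger_gap: 0.0538
```

```bash
python3 - <<'E'
from h import *
c=cal("wrist");im=save("wrist","w7"); 
rects("wrist",(("tin_tray",.008),),c)
delta(655,188.5,15)
E
```

```text
tin_tray 0.81 [276. 163.] [689.3 196.7] [43.7 81.8] 16.5
tcp [655.1 187.1 150.2] yaw 16.4 shift [  0.3  -1.4 135.2]
```

View pics/w7.png

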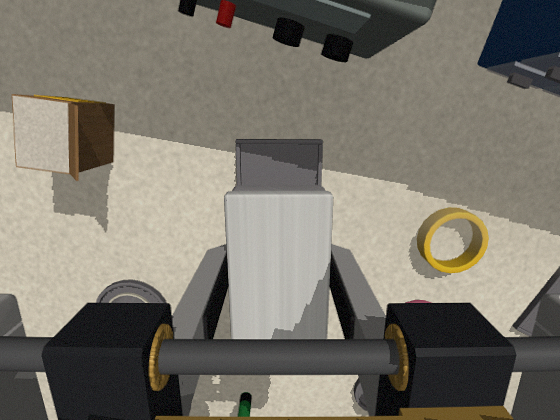

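The tray is directly below and in line with the tin. Its far edge is visible at row 140, and its centre works out to (655.6, 186.7) mm. Lowering the tin.

Call:
apply_moves --translation '[[0, 0, 25], [0, 0, 60], [0, 0, 92], [0, 0, 114], [0, 0, 127], [0, 0, 133], [0, 0, 135], [0, 0, 135], [0, 0, 135]]' --rotation '[[0, 0, 0], [0, 0, 0], [0, 0, 0], [0, 0, 0], [0, 0, 0], [0, 0, 0], [0, 0, 0], [0, 0, 0], [0, 0, 0]]'

```text
time_s: 23.52
tool_pos: [0.6553, 0.1887, 0.0156]
orientation: [[0.959, 0.284, 0.001], [0.284, -0.959, 0.0], [0.001, -0.0, -1.0]]
wrist_force: [-0.6, -0.5, -1.3]
finger_gap: 0.0537
```

Call:
apply_moves --translation '[[0, 0, 0], [0, 0, 0], [0, 0, 0]]' --rotation '[[0, 0, 0], [0, 0, 0], [0, 0, 0]]' --gripper 72

```text
time_s: 23.9
tool_pos: [0.6551, 0.1886, 0.0151]
orientation: [[0.959, 0.284, 0.0], [0.284, -0.959, 0.0], [0.0, -0.0, -1.0]]
wrist_force: [0.3, -0.1, 0.3]
finger_gap: 0.0721
```

Call:
apply_moves --translation '[[0, 0, -20], [0, 0, -70], [0, 0, -130], [0, 0, -185], [-25, 30, -230], [-55, 70, -235], [-90, 108, -235], [-125, 148, -235], [-160, 188, -235], [-195, 229, -235], [-230, 270, -235], [-262, 309, -235], [-285, 350, -235], [-305, 385, -235], [-318, 415, -235], [-318, 424, -235], [-318, 424, -235], [-318, 424, -235]]' --rotation '[[0, 0, 0], [0, 0, 0], [0, 0, 0], [0, 0, 0], [0, 0, -0.03], [0, 0, -0.06], [0, 0, -0.1], [0, 0, -0.14], [0, 0, -0.18], [0, 0, -0.22], [0, 0, -0.26], [0, 0, -0.3], [0, 0, -0.34], [0, 0, -0.36], [0, 0, -0.36], [0, 0, -0.36], [0, 0, -0.36], [0, 0, -0.36]]' --gripper 88

```text
time_s: 26.15
tool_pos: [0.4709, -0.307, 0.2503]
orientation: [[0.796, 0.605, 0.0], [0.605, -0.796, 0.0], [0.0, 0.0, -1.0]]
wrist_force: [0.3, 1.0, -0.9]
finger_gap: 0.0878
```

```bash
python3 - <<'E'
from h import *
c=cal("wrist");im=save("wrist","w8"); 
rects("wrist",(("meter",.034),),c)
optics.grab_frame("top"); rects("top",(("tin",.033),("meter",.034)))
delta(469,-300,12,37.3)
E
```

```text
meter 0.89 [281. 175.] [ 472.5 -303.8] [138.2  62.7] 37.3
tin 0.89 [210. 156.] [653. 189.] [89.9 54.1] 16.5
meter 0.63 [402. 227.] [ 471.1 -299.1] [140.4  68.1] 37.0
tcp [ 470.6 -307.8  250. ] yaw 37.2 shift [  3.4  -7.2 238. ] turn -0.002
```

View pics/w8.png

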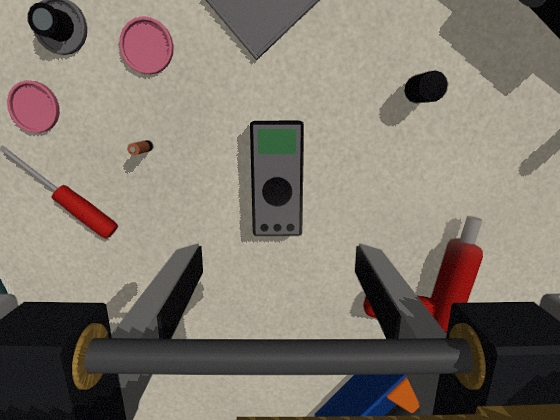

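The meter is alone and aligned with the tool, centred at (277,178). Grasping it across its width.

Call:
apply_moves --translation '[[3, -3, 25], [3, -3, 80], [3, -3, 140], [3, -3, 185], [3, -3, 215], [3, -3, 232], [3, -3, 238], [3, -3, 238], [3, -3, 238]]' --rotation '[[0, 0, 0], [0, 0, 0], [0, 0, 0], [0, 0, 0], [0, 0, 0], [0, 0, 0], [0, 0, 0], [0, 0, 0], [0, 0, 0]]' --gripper 88

```text
time_s: 27.52
tool_pos: [0.4716, -0.3044, 0.013]
orientation: [[0.797, 0.603, 0.001], [0.603, -0.797, -0.001], [0.001, 0.001, -1.0]]
wrist_force: [0.0, 0.9, -0.4]
finger_gap: 0.0882
```

Call:
apply_moves --translation '[[0, 0, 0], [0, 0, 0], [0, 0, 0], [0, 0, 0], [0, 0, 0], [0, 0, 0]]' --rotation '[[0, 0, 0], [0, 0, 0], [0, 0, 0], [0, 0, 0], [0, 0, 0], [0, 0, 0]]' --gripper 54 --squeeze 30

```text
time_s: 28.28
tool_pos: [0.4711, -0.3041, 0.0121]
orientation: [[0.797, 0.603, 0.0], [0.603, -0.797, -0.0], [0.0, 0.0, -1.0]]
wrist_force: [-0.5, 0.5, 5.2]
finger_gap: 0.0621
```

```bash
python3 - <<'E'
from h import *
delta(659.5,-171,120,-11.5)
E
```

```text
tcp [ 471.1 -304.1   12.1] yaw 37.1 shift [ 230.6    7.5 -107.9] turn 0.848
```

Call:
apply_moves --translation '[[0, 0, -8], [0, 0, -25], [5, 0, -60], [20, 1, -95], [45, 1, -108], [75, 2, -108], [105, 3, -108], [135, 4, -108], [165, 5, -108], [190, 6, -108], [210, 7, -108], [223, 7.5, -108], [230.5, 7.5, -108], [230.5, 7.5, -108], [230.5, 7.5, -108], [230.5, 7.5, -108]]' --rotation '[[0, 0, 0], [0, 0, 0], [0, 0, 0], [0, 0, 0.04], [0, 0, 0.11], [0, 0, 0.2], [0, 0, 0.3], [0, 0, 0.4], [0, 0, 0.5], [0, 0, 0.6], [0, 0, 0.69], [0, 0, 0.77], [0, 0, 0.82], [0, 0, 0.848], [0, 0, 0.848], [0, 0, 0.848]]'

```text
time_s: 30.28
tool_pos: [0.6591, -0.1714, 0.1202]
orientation: [[0.98, -0.199, -0.0], [-0.199, -0.98, 0.0], [-0.0, -0.0, -1.0]]
wrist_force: [-0.5, 0.4, -3.9]
finger_gap: 0.0619
```

```bash
python3 - <<'E'
from h import *
c=cal("wrist");im=save("wrist","w9"); 
rects("wrist",(("meter_tray",.008),("meter",.142)),c)
delta(659.5,-171,15.5,-11.5)
E
```

```text
meter_tray 0.71 [278. 120.] [ 731.9 -187.6] [89.8 18.6] 78.6
meter 0.94 [279. 233.] [ 676.  -174.9] [ 60.6 109.8] 78.6
tcp [ 659.2 -171.2  120. ] yaw -11.5 shift [  0.3  -0.2 104.5] turn 0.001
```

View pics/w9.png

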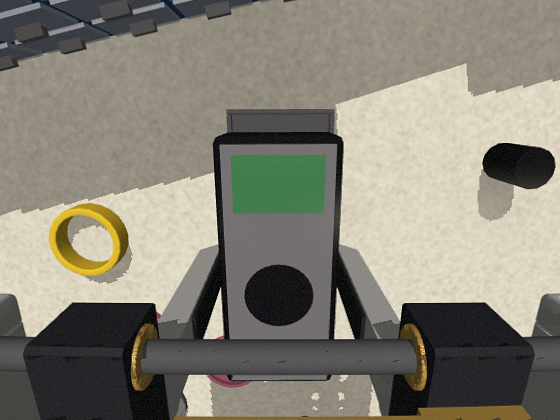

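The tray's visible far strip at (280,122) puts its centre at (658.7, -172.7) mm, in line with the meter. Lowering the meter.

Call:
apply_moves --translation '[[-1, 1, 20], [-1, 1, 48], [-1, 1, 73], [-1, 1, 90], [-1, 1, 99], [-1, 1, 103], [-1, 1, 104.5], [-1, 1, 104.5], [-1, 1, 104.5]]' --rotation '[[0, 0, 0], [0, 0, 0], [0, 0, 0], [0, 0, 0], [0, 0, 0], [0, 0, 0], [0, 0, 0], [0, 0, 0], [0, 0, 0]]'

```text
time_s: 31.55
tool_pos: [0.6585, -0.1718, 0.0159]
orientation: [[0.98, -0.199, 0.001], [-0.199, -0.98, -0.0], [0.001, -0.0, -1.0]]
wrist_force: [0.3, 0.6, -3.0]
finger_gap: 0.0618
```

Call:
apply_moves --translation '[[0, 0, 0], [0, 0, 0], [0, 0, 0]]' --rotation '[[0, 0, 0], [0, 0, 0], [0, 0, 0]]' --gripper 80

```text
time_s: 31.92
tool_pos: [0.6583, -0.1718, 0.0156]
orientation: [[0.98, -0.199, 0.0], [-0.199, -0.98, 0.0], [0.0, -0.0, -1.0]]
wrist_force: [0.2, 0.5, -1.3]
finger_gap: 0.0797
```

Call:
apply_moves --translation '[[0, 0, -20], [0, 0, -70], [0, 0, -130], [-20, 0, -190], [-60, 0, -230], [-110, 0, -250], [-160, 0, -250], [-200, 0, -250], [-200, 0, -250], [-200, 0, -250]]' --rotation '[[0, 0, 0], [0, 0, 0], [0, 0, 0], [0, 0, 0], [0, 0, 0], [0, 0, 0], [0, 0, 0], [0, 0, 0], [0, 0, 0], [0, 0, 0]]'

```text
time_s: 33.17
tool_pos: [0.4627, -0.1321, 0.2666]
orientation: [[0.98, -0.199, 0.002], [-0.199, -0.98, -0.0], [0.002, -0.0, -1.0]]
wrist_force: [-0.3, 0.6, -0.3]
finger_gap: 0.0798
```

```bash
python3 - <<'E'
from h import *
a=save("top","top9")
rects("top",(("loupe",.033),("loupe_dish",.008),("reel",.037),("reel_dish",.008),("tin",.033),("tin_tray",.008),("meter",.037),("meter_tray",.008)))
b=optics.grab_frame("side")
rects("side",(("loupe",.033),("reel",.037),("tin",.033),("meter",.037)))
t=cv2.resize(a[130:270,130:390],(780,420))[:,:,::-1]; s=cv2.resize(b[130:310,210:420],(210*5//3,300))
cv2.imwrite("pics/f1.png",t); cv2.imwrite("pics/f2.png",cv2.resize(b[130:310,210:420],None,fx=3,fy=3)[:,:,::-1])
E
```

```text
loupe 0.68 [279. 237.] [461.5   6.7] [31.5 31.4] 1.8
loupe_dish 0.68 [284. 277.] [362.2  -9.9] [58.2 58.6] 1.7
loupe_dish 0.64 [283. 200.] [ 5.579e+02 -1.000e-01] [57.6 57.1] 1.9
reel 0.66 [158. 226.] [479.2 304.3] [60.5 53.9] 47.4
reel_dish 0.91 [167. 223.] [483.3 302.5] [72.8 82.4] 86.7
tin 0.66 [211. 154.] [652.8 189.3] [90.6 55.4] 17.0
tin_tray 0.71 [222. 164.] [654.  188.2] [114.7  81. ] 15.0
meter 0.93 [352. 147.] [ 660.7 -169.2] [ 64.6 137.2] 78.8
meter_tray 0.72 [344. 150.] [ 660.1 -171.7] [ 94.7 173.4] 78.7
loupe 0.62 [256. 225.] [460.5 -11.8] [65.9 34.8] 83.6
reel 0.17 [360. 290.] [ 644.8 -205.9] [ 91.7 163.2] 77.5
tin 0.84 [322. 174.] [649.6 167.7] [105.7  87.3] 18.2
meter 0.81 [368. 270.] [ 652.5 -188.5] [ 88.5 141.5] 78.4
```

View pics/f1.png

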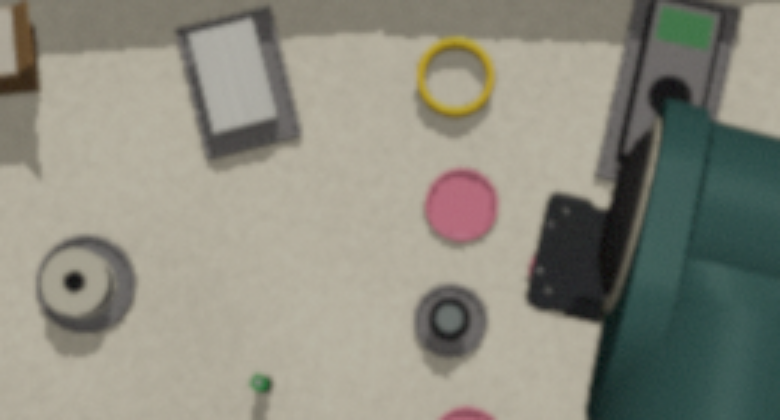

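View pics/f2.png

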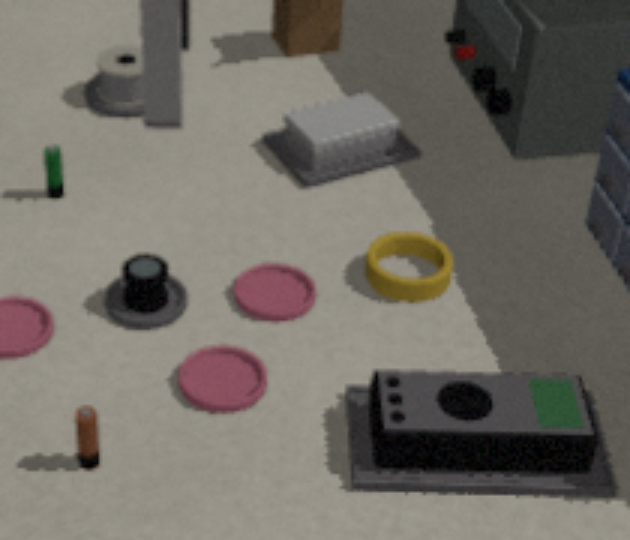

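Both views show all four things flat in their own trays. The reel's sideways offset in the top view is mostly parallax, with about 3 mm real. Handing in.

```bash
python3 - <<'E'
from h import *
print(pix2w("top",[[154.7,224]],.037)*1000)
print(env.close_job(), env.read_state()["time_s"])
E
```

```text
[[479.59687263 308.03186417  37.        ]]
the job is handed in; nothing more can be done
the job is handed in; nothing more can be done
```

I took the pile apart from the top down and set each thing in its own grey tray: loupe, reel, tin, then multimeter. The job is handed in, at about 34 s of the 128 s allowed; it reports no verdict. I saw no drop or tip, and all the wrist forces reported were small.

The last top and side pictures show all four upright and inside their tray walls. The gripper is open and about 0.27 m up, clear of everything. Estimated distances from each tray's centre, with a limit of 16 mm:

| Thing | Distance from tray centre |
|---|---|
| Loupe | about 2 mm |
| Reel | about 3 mm |
| Tin | about 2 mm |
| Multimeter | about 3 mm |

**Checks that disagreed or were weak:**
- **Side view:** the trained networks found no usable reel there; their best guess had 0.17 confidence and sat on the multimeter. The gripper or arm also hid part of the reel in that picture. Its position comes from the reel's hub in the top view.
- **Loupe dish:** in the last top view the networks offered only pink look-alikes for it. I relied on the grey dish found by colour and by eye.
- **Heights and tilt:** these were judged from the pictures and the lowering depth, not measured directly.

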